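# Index the assembly turntable to the next bush and clamp it

## Task

The front nest of the six-station turntable is empty: press the indexing plunger's pad down, turn the table clockwise (seen from above) by its spokes to the very next hole, and let the plunger spring back up into it, so that the next flanged bush stands at the front. Then push the clamp lever round to the right as far as it goes to lock the table. Only press and push: the bushes ride along in their nests and are not to be lifted, and the other things on the bench stay where they are.

Things in the scene. Friction and masses are not known exactly. Their poses are not given: they have to be found in the camera images.
- turntable: fixed grey cast base of the turntable, bolted to the bench, with all that turns on it; origin on the bench under the axis of rotation, z up, -x points from the axis to the front station (roughly towards the robot), +y to the robot's left
- dial_centre (a point): centre of the dial's top face, on the axis, 74 mm high: an aluminium disc (radius 115, 56 to 74 mm high) over a dark notched index plate (radius 122, 44 to 54 mm high). Six ring nests on top: inner diameter 38, rim 5.5 mm high, centres 78 mm from the axis, 60 degrees apart, one of them at the front. A steel hub in the middle rises to 90 mm
- dial (a joint): angle of the dial in rad: 0 at the start (plunger's tooth in a notch), grows clockwise seen from above; notches are pi/3 = 1.047 apart, play in a notch about +-0.011. It turns with about 0.1 N m of friction (0.2 with the tooth rubbing under the plate) and stays where it is left
- plunger (a joint): travel of the plunger in m: 0 up (tooth in a notch), 0.010 fully pressed; springs up (4.5 N at the top, 8.5 N fully down). The tooth is 7 mm deep in the notch, so the dial is free only above 0.007. With the dial 0.13 rad or more out of the notch the pad may be let go: the tooth rubs under the plate (travel about 0.007) and snaps up by itself at the next notch
- pad_top (a point): top centre of the plunger's press pad: a black ribbed oval 96 mm long (along the turntable's y) and 32 mm wide, 145 mm from the axis at the front, 50 mm high when up; it moves only straight down. The front spoke crosses over its middle with 10 mm of air between, so press with a finger standing beside the spoke; that finger can slide along the pad and push the spoke
- front_spoke (a point): on the centreline of the spoke that starts over the pad, 145 mm from the axis, 66 mm high; turns with the dial. Six such spokes, one outside each nest: a horizontal steel rod, diameter 11, free between 119 and 156 mm from the axis, then a black ball (diameter 19, centre at 166 mm)
- clamp (a joint): angle of the eccentric clamp lever in rad, 0 to 1.25: 0 to 0.25 (open) at the start, where the lever points towards the robot; grows as it swings anticlockwise seen from above (knob to the robot's right, then away). From 0.6 the cam rubs on the plate's rim; clamped at the stop, 1.25. Stays where it is left; takes 2 N to push, up to 8 N near the stop
- clamp_pivot (a point): pivot of the clamp lever, at the right of the turntable's front, 140 mm from the axis, 44 mm high; the arm (14 mm wide, 36 to 44 mm high) runs 95 mm out from it to the knob, and at angle 0 it lies along the turntable's -x
- clamp_knob (a point): top centre of the upright black knob at the clamp lever's free end: diameter 19, from 51 to 84 mm above the bench, 95 mm from the pivot
- front_station (a point): fixed point on the disc's top at the front station, 78 mm in front of the axis, 74 mm high: where the bottom centre of the bush has to be in the end
- next_bush: light tan flanged bush, flange diameter 36, height 22, 60 g, loose in the nest just right of the front one; origin at its bottom centre
- second_bush: the same, loose in the nest after that (back right)
- third_bush: the same, loose in the rear nest
- done_bush: a flanged bush like the others that stands on the bench near its left edge; not to be moved; origin at its bottom centre
- caliper: caliper 200 mm long and 15 mm high, lying flat on the bench at the left near the robot; not to be moved; origin at its underside's centre
- oil_can: oil can, diameter 60, height 130, standing on the bench at the right near the robot; not to be moved; origin at its bottom centre
Not all that is in view belongs to the job. Leave any purple or turquoise look-alike of the next_bush alone.

How it is judged:
By the outcome, as a careful person would: the job done as asked, in the order asked, and still so for the second after the job is handed in, with the robot touching nothing.
It also fails if it takes over 48 s, if anything falls off the work surface, if the arm or the gripper's body presses on something with over 40 N, if the wrist force passes 120 N, or if a joint passes its speed limit or range.

## Robot

A 6-joint arm with a two-finger parallel gripper is mounted at the origin on a cart in front of the work surface, level with it; the furniture and walls round the work are solid. World frame = base frame: x ahead of the robot, y to its left, z up, the work surface at z = 0. Lengths are in m, angles in rad, forces in N, time in s.
With the tool pointing down it reaches from about 0.225 to 0.875 m from the base axis. Payload 3.4 kg.
Tool frame: the origin (TCP) lies midway between the tips of the shut fingers; the grasp point (between the pads) lies 19 mm behind it (pinch_z is the distance from the TCP to the grasp point, in m); z points along the fingers, y is the line along which they close (so a half turn about z gives the same grasp; the last joint's range is limited). The gripper opens to 85 mm and grips with 20 to 120 N. Pads are 22 mm wide; open, the fingers measure 114 mm over their backs; the gripper's body (76 mm by 85 mm) begins 54 mm behind the grasp point. The pads swing forward as they close: fully open they stand 13 mm farther back than shut.
Start: joints at [0.981, 0.276, 1.505, -0, 1.361, -0.121], TCP at [0.26, 0.513, 0.193] pointing down, gripper open.
Joint ranges: [-2.89, 2.89], [-0.75, 2.08], [0.22, 2.7], [-1.18, 4.32], [0.11, 2.71], [-2.7, 2.7]. Speed limits (rad/s): [2.57, 2.57, 3.14, 3.14, 3.14, 3.14].

## Interface

Orientations are given as a unit quaternion [w, x, y, z].
In Python, from rig import get_state, get_image, sign_off, pinch_z gives the robot as it stands.
- The arm moves only by the tool send_rows, never from a script. Its argument "steps" is one flat list of numbers, 5 for each row, row after row: the gripper's target within -1 to 1 (fully open at 1, half-way at 0, shut at -1), then the shift along the tool's x, y, z in cm, then the turn about the tool's z in degrees. In form: [gripper, x, y, z, roll, gripper, x, y, z, roll, ...]. A call has 1 to 12 rows; each row shifts and turns the commanded pose from where the row before left it, along the tool's axes as they then stand; what a row does not reach is not made up. A row lasts 1/10 s, in which the tool goes at most 50 mm and 8.59 degrees, less where a joint would pass 70% of its speed; a pose out of reach is approached as far as the arm can. A call is refused whole if a number of a shift passes 5 or a number of a turn 8.59, either way. A call with a gripper value outside its range is refused whole. The fingers move at their own pace and stop on an object; "newtons" is the grip in N (left out, the last holds). Time passes only in rows, so rows that do not move let the fingers close. It gives the time, the measured TCP pose, the force, the opening and the grip force at its end, in the units of the state.
- get_state(): the state, without advancing time (a new reading comes with each control period).
- get_image(name): name is "side" or "top"; returns a dict with "color" (400x640x3 uint8, red, green, blue), "mtx" (3x3 intrinsics, pixels), "T" (4x4, takes a point from camera to world coordinates). Camera axes: x right, y down, z forward; pixel columns grow to the right and rows downward; lengths in m; the calibration is good to about 2 mm. A picture is of the moment at which its call begins. There is no depth.
- sign_off(): hands the job in; it is judged then, once.
The state is a dict: "clock": time; "qpos": joint angles; "qd": joint speeds; "effort": joint torques, N m; "position": TCP position; "ee_rot": TCP orientation; "contact_force": force on the tool from outside, world axes, zero at the start; "moment": the same for the moment, N m; "width": finger opening in m; "gripper_force": force on a finger pad.
Only numpy, scipy, OpenCV 4.12 (cv2) and the standard library are available. Lean on these libraries where they do the work, as an engineer would, in place of code of your own. Each camera call takes 0.05 s, during which the arm holds its last target. There are 200 camera calls.

## Working session

There is one attempt and no reset: what is moved stays moved. The work goes in short steps, Python scripts to look and compute and a tool call to move; the robot and the scene stay as the last step left them, time stands still between calls to the robot, and variables do not carry over. Pictures are saved under pics/ and viewed, at most 10 in all, crops included, and the job is handed in when it is done.

Besides the shell and the picture viewer there is one more tool, called as name(argument=value, ...), one argument or row to a line, values as JSON. send_rows: Moves the arm, as the interface text tells. Its arguments: {"type":"object","properties":{"steps":{"type":"array"},"newtons":{"type":"number"}},"required":["steps"]}

```bash
mkdir -p pics
python3 - <<'E'
from rig import *
import cv2,numpy as np
for n in("top","side"):
    d=get_image(n);cv2.imwrite(f"pics/{n}0.png",d["color"][:,:,::-1]);print(n,d["mtx"].round(1).tolist(),d["T"].round(4).tolist())
print(get_state(),pinch_z)
E
```

```text
top [[488.4, 0.0, 317.3], [0.0, 488.4, 199.0], [0.0, 0.0, 1.0]] [[0.0023, -0.9949, 0.1007, 0.3975], [-1.0, -0.0026, -0.003, -0.0179], [0.0032, -0.1007, -0.9949, 1.3416], [0.0, 0.0, 0.0, 1.0]]
side [[423.0, 0.0, 326.4], [0.0, 423.0, 195.5], [0.0, 0.0, 1.0]] [[-0.9959, -0.0192, 0.088, 0.4008], [-0.0886, 0.3818, -0.92, 1.2363], [-0.0159, -0.9241, -0.3819, 0.604], [0.0, 0.0, 0.0, 1.0]]
{'clock': 0.1, 'qpos': array([ 9.80981733e-01,  2.76534690e-01,  1.50599979e+00,  3.04233120e-05,
        1.36069285e+00, -1.20986256e-01]), 'qd': array([ 2.47784932e-04, -3.42728365e-03, -3.01293281e-03, -8.98935072e-05,
        1.46696331e-04,  4.31078010e-04]), 'effort': array([ 5.74219193e-04, -4.17703414e+01, -2.46406424e+01, -2.15684636e-04,
        5.76323597e-03,  1.11724952e-05]), 'position': array([0.25950133, 0.51252322, 0.19172727]), 'ee_rot': array([-2.98350337e-04,  2.32276236e-01,  9.72649516e-01, -7.61083585e-04]), 'contact_force': array([-0.25590192,  0.57962469,  0.62838664]), 'moment': array([-0.00498048,  0.00445519,  0.03419177]), 'gripper_force': 0.0, 'width': 0.08521642816336371} 0.0187
```

View pics/top0.png

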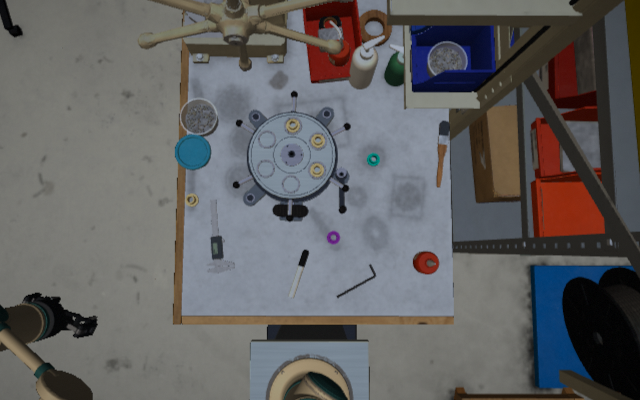

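View pics/side0.png

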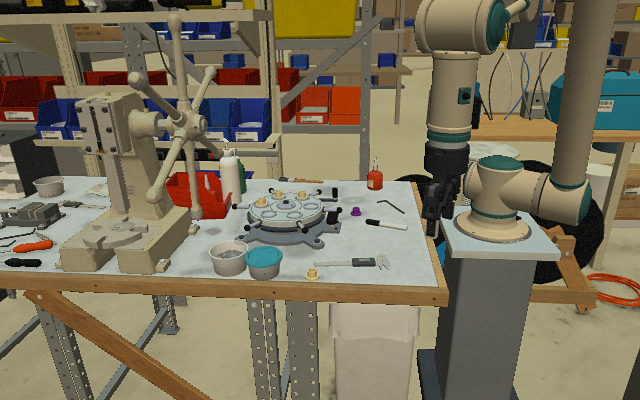

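The top view shows the hub near (291,154), the pad near (290,211), the clamp pivot near (342,175) and the knob near (342,209). The side view confirms the layout. Next I'll zoom in and measure.

```bash
cat > h.py <<'E'
from rig import *
import cv2,numpy as np
def ray(d,u,v,z):
    K,T=d["mtx"],d["T"]; r=T[:3,:3]@np.linalg.solve(K,[u,v,1]); o=T[:3,3]
    return o+r*(z-o[2])/r[2]
def proj(d,p):
    T=d["T"]; c=T[:3,:3].T@(np.array(p)-T[:3,3]); q=d["mtx"]@c; return q[:2]/q[2]
def crop(d,x0,y0,x1,y1,s,f):
    cv2.imwrite(f,cv2.resize(d["color"][y0:y1,x0:x1,::-1],None,fx=s,fy=s,interpolation=cv2.INTER_CUBIC))
E
python3 - <<'E'
from h import *
d=get_image("top"); crop(d,225,85,365,225,4.2,"pics/t1.png")
c=d["color"].astype(int);h=cv2.cvtColor(d["color"],cv2.COLOR_RGB2HSV)
# dark blobs (balls, knob, pad)
m=(c.max(2)<45).astype(np.uint8); m[:85]=0;m[225:]=0;m[:,:225]=0;m[:,365:]=0
n,l,s,ct=cv2.connectedComponentsWithStats(m)
for i in range(1,n):
    if s[i,4]>8: print("dark",s[i].tolist(),ct[i].round(1),ray(d,*ct[i],.066)[:2].round(4))
m=((h[...,0]>10)&(h[...,0]<28)&(h[...,1]>70)&(h[...,2]>120)).astype(np.uint8); m[:85]=0;m[225:]=0;m[:,:185]=0;m[:,365:]=0
n,l,s,ct=cv2.connectedComponentsWithStats(m)
for i in range(1,n):
    if s[i,4]>20: print("tan",s[i].tolist(),ct[i].round(1),ray(d,*ct[i],.09)[:2].round(4))
E
```

```text
dark [291, 92, 6, 5, 25] [293.6  93.9] [0.81   0.0425]
dark [236, 120, 6, 6, 28] [238.4 122.4] [0.7315 0.1892]
dark [344, 123, 6, 7, 28] [346.6 126.1] [ 0.7224 -0.0993]
dark [289, 151, 5, 6, 20] [291.2 153.7] [0.6472 0.0478]
dark [233, 182, 7, 6, 31] [235.6 184.5] [0.5646 0.1934]
dark [341, 185, 8, 7, 35] [344.7 188.2] [ 0.5556 -0.0937]
dark [273, 205, 35, 16, 354] [290.1 211.1] [0.4947 0.0495]
dark [339, 205, 7, 8, 43] [342.1 208.6] [ 0.5016 -0.0868]
tan [287, 119, 12, 13, 79] [292.5 125.1] [0.7186 0.0437]
tan [312, 134, 12, 14, 82] [317.2 140.6] [ 0.6775 -0.0211]
tan [311, 164, 12, 13, 83] [316.6 169.8] [ 0.6004 -0.0195]
tan [186, 194, 12, 12, 68] [191.6 199.7] [0.5218 0.3017]
```

View pics/t1.png

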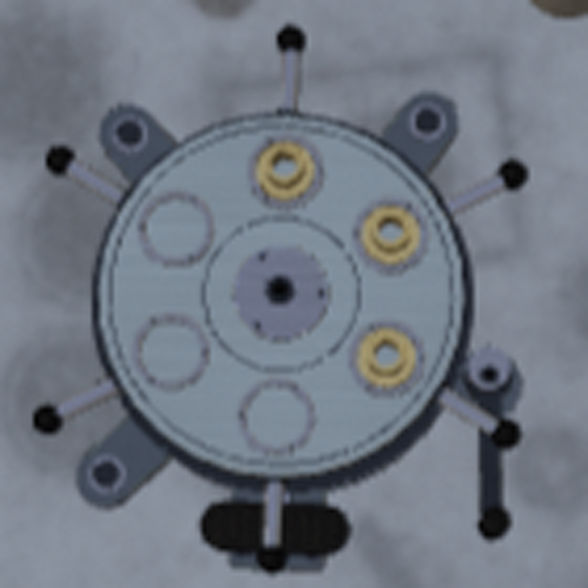

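The crop shows an empty front nest with the front spoke over the pad, bushes at the right-front, right-rear and rear nests, the clamp pivot at crop (489,374) and the knob at crop (493,521).

Run:
```python
from h import *
d=get_image("top")
B=np.array([ray(d,*p,.066)[:2] for p in[(293.6,93.9),(238.4,122.4),(346.6,126.1),(235.6,184.5),(344.7,188.2)]])
ang=np.radians([0,60,-60,120,-120])
# ball_i = c + .166*R(yaw)*(cos,sin): linear in c, a, b
A=[];b=[]
for a,p in zip(ang,B):
    c,s=np.cos(a),np.sin(a); A+=[[1,0,c,-s],[0,1,s,c]]; b+=list(p)
x=np.linalg.lstsq(np.array(A),np.array(b),rcond=None)[0]
yaw=np.arctan2(x[3],x[2]);print("axis",x[:2].round(4),"r",np.hypot(*x[2:]).round(4),"yaw",yaw)
R=np.array([[np.cos(yaw),-np.sin(yaw)],[np.sin(yaw),np.cos(yaw)]])
print("pad",(x[:2]+R@[-.145,0]).round(4),"pad seen",ray(d,290.1,211.1,.05)[:2].round(4))
pv=ray(d,225+489/4.2,85+374/4.2,.046)[:2];kn=ray(d,342.1,208.6,.072)[:2]
print("pivot",pv,"in tt",R.T@(pv-x[:2]),np.linalg.norm(pv-x[:2]),"knob",kn,"L",np.linalg.norm(kn-pv))
k=R.T@(kn-pv);print("clamp",np.arctan2(-k[1],-k[0]))
```

```text
axis [0.6435 0.0474] r 0.1665 yaw -0.030780857520296342
pad [0.4986 0.0519] pad seen [0.4959 0.0503]
pivot [ 0.59617762 -0.0863158 ] in tt [-0.04318678 -0.13510074] 0.14183550158110234 knob [ 0.50114238 -0.08644619] L 0.09503532344572406
clamp 0.03215291626720842
```

send_rows(
  steps=[-1,-3.6,-2.72,0,0,-1,-3.6,-2.72,0,0,-1,-3.6,-2.72,0,0,-1,-3.6,-2.72,0,0,-1,-3.6,-2.72,0,0,-1,-3.6,-2.72,0,0,-1,-3.6,-2.72,0,0,-1,-3.6,-2.72,0,0,-1,-3.6,-2.72,0,0,-1,-3.6,-2.72,0,0,-1,-3.6,-2.72,0,0,-1,-3.6,-2.72,0,0],
)

```text
clock: 1.4
position: [0.4982, 0.0249, 0.1925]
ee_rot: [0.0, 0.232, 0.973, 0.0]
contact_force: [1.0, 0.4, -0.1]
width: -0.0003
gripper_force: 0.0
```

send_rows(
  steps=[-1,0,0,2,-8.4,-1,0,0,2,-8.4,-1,0,0,2,-8.3,-1,0,0,0,0,-1,0,0,0,0],
)

```text
clock: 1.9
position: [0.4977, 0.0266, 0.1326]
ee_rot: [-0.0, 0.017, 1.0, 0.0]
contact_force: [-0.4, 0.1, -0.6]
width: -0.0001
gripper_force: 0.0
```

send_rows(
  steps=[-1,0,0,2.5,0,-1,0,0,2.5,0,-1,0,0,2.4,0,-1,0,0,0,0],
)

```text
clock: 2.3
position: [0.4961, 0.027, 0.0572]
ee_rot: [-0.002, 0.016, 1.0, 0.0]
contact_force: [-1.1, 0.2, -0.2]
width: 0.0001
gripper_force: 0.0
```

Run:
```python
from h import *
d=get_image("side"); crop(d,215,170,365,270,5,"pics/s2.png"); print(get_state()["position"])
```

```text
[0.49754941 0.02683178 0.0586716 ]
```

View pics/s2.png

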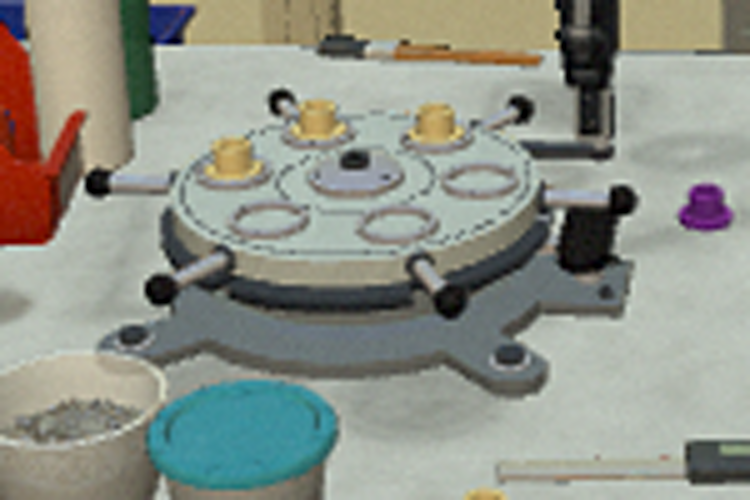

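The side crop shows the front spoke's ball at (620,198) over the black pad at (590,235). There's a dark finger-like shape ending near (590,140), so I'll check that against the projected TCP.

Run:
```python
from h import *
d=get_image("side"); f=lambda p:((proj(d,p)-[215,170])*5).round(0)
print("tcp",f(get_state()["position"]),"knobtop",f((.501,-.0864,.084)),"knobbot",f((.501,-.0864,.051)),"ball",f((.4775,.0525,.066)),"pad",f((.4986,.0519,.05)))
```

```text
tcp [586. 190.] knobtop [595.  89.] knobbot [596. 134.] ball [617. 199.] pad [583. 221.]
```

Run:
```python
from h import *
d=get_image("side"); crop(d,265,60,385,220,3.7,"pics/s3.png")
```

```text
(no output)
```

View pics/s3.png

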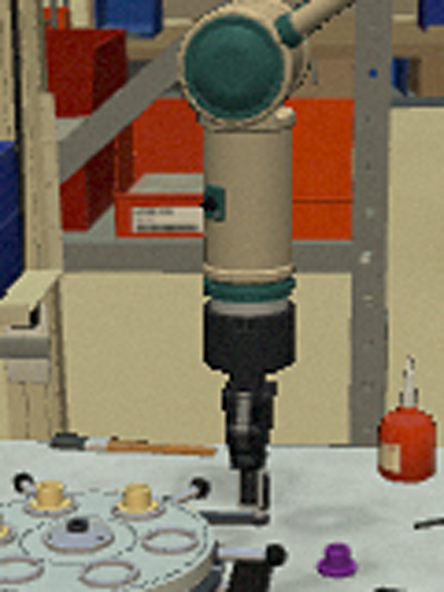

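The tips seem higher than the projected TCP, so I'll zoom in with projected marks.

Run:
```python
from h import *
d=get_image("side"); s=get_state(); print(s["clock"],s["position"],s["qpos"].round(3))
im=cv2.resize(d["color"][130:230,295:375,::-1],None,fx=6,fy=6,interpolation=cv2.INTER_NEAREST)
for dz,c in((0,(0,0,255)),(.019,(0,255,0)),(.073,(255,0,0)),(.15,(0,255,255))):
    q=(proj(d,s["position"]+[0,0,dz])-[295,130])*6; cv2.drawMarker(im,tuple(int(v) for v in q),c,0,14,1); print(dz,q/6+[295,130])
cv2.imwrite("pics/s4.png",im)
```

```text
2.5 [0.49945548 0.02660106 0.06031225] [-0.086  0.278  1.865  0.     0.995 -1.626]
0 [332.00035358 207.85173498]
0.019 [331.93454355 202.30116164]
0.073 [331.74349763 186.18789557]
0.15 [331.46036542 162.30785426]
```

View pics/s4.png

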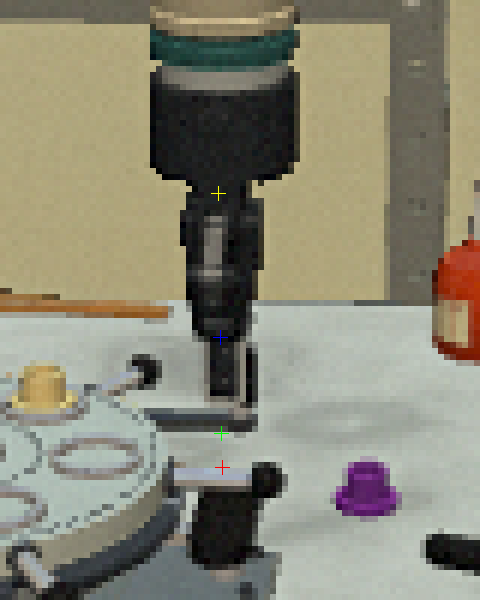

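Run:
```python
from h import *
p=np.array([.2595,.5125,.1917])
for n in("top","side"):
    d=get_image(n); 
    for dz in(0,.073,.15): print(n,dz,proj(d,p+[0,0,dz]).round(1))
    if n=="top": crop(d,210,120,370,260,5,"pics/t5.png"); print("now",proj(d,get_state()["position"]), proj(d,get_state()["position"]+[0,0,.15]))
a=cv2.imread("pics/side0.png")[150:270,380:500]; b=cv2.imread("pics/t5.png")
a=cv2.resize(a,(400,400)); b=cv2.resize(b,(400,350)); b=np.vstack([b,np.zeros((50,400,3),np.uint8)])
cv2.imwrite("pics/c5.png",np.hstack([a,b]))
```

```text
top 0 [ 86. 308.]
top 0.073 [ 70.2 312.1]
top 0.15 [ 51.  317.1]
now [298.91229365 209.52246258] [296.70537666 204.4045136 ]
side 0 [436.7 251.6]
side 0.073 [440.  217.1]
side 0.15 [443.7 178. ]
```

View pics/c5.png

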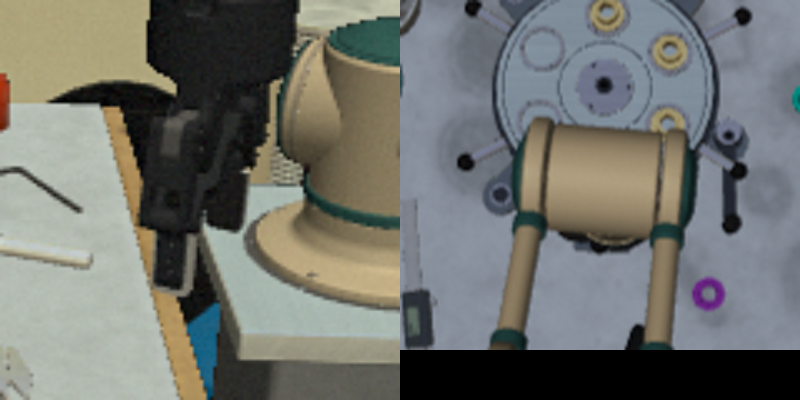

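The picture puts the visible fingertips about 36 mm above the reported TCP, both at the start and now. I'll settle it by touch, lowering gently onto the pad.

send_rows(
  steps=[-1,0,0,0.4,0,-1,0,0,0.4,0,-1,0,0,0.4,0,-1,0,0,0.2,0,-1,0,0,0,0],
)

```text
clock: 3.1
position: [0.4973, 0.0267, 0.044]
ee_rot: [-0.001, 0.015, 1.0, 0.0]
contact_force: [0.5, 0.6, -0.1]
width: 0.0003
gripper_force: 0.0
```

send_rows(
  steps=[-1,0,0,0.5,0,-1,0,0,0.5,0,-1,0,0,0.5,0,-1,0,0,0.5,0,-1,0,0,0,0,-1,0,0,0,0],
)

```text
clock: 3.7
position: [0.4977, 0.0266, 0.0243]
ee_rot: [-0.0, 0.015, 1.0, 0.0]
contact_force: [0.1, -0.0, -0.0]
width: -0.0001
gripper_force: 0.0
```

Run:
```python
from h import *
d=get_image("side"); s=get_state(); print(s["clock"],s["position"],s["contact_force"])
im=cv2.resize(d["color"][160:230,295:375,::-1],None,fx=7,fy=7,interpolation=cv2.INTER_NEAREST)
cv2.imwrite("pics/s6.png",im); print((proj(d,s["position"])-[295,160])*7)
```

```text
3.75 [0.49785846 0.02662827 0.02449603] [ 1.43550458 -1.16616455  0.84104488]
[263.36456663 407.17284811]
```

View pics/s6.png

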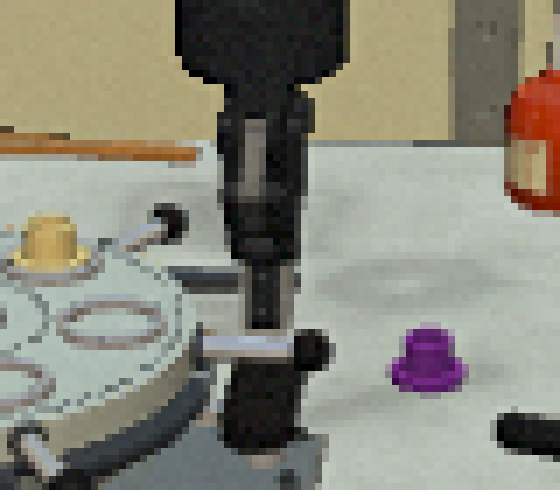

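send_rows(
  steps=[-1,0,0,0.3,0,-1,0,0,0.3,0,-1,0,0,0.3,0,-1,0,0,0.3,0,-1,0,0,0,0,-1,0,0,0,0],
)

```text
clock: 4.35
position: [0.4977, 0.0266, 0.0124]
ee_rot: [-0.0, 0.015, 1.0, 0.0]
contact_force: [-0.9, 0.3, -0.3]
width: 0.0002
gripper_force: 0.0
```

send_rows(
  steps=[-1,0,0,0.2,0,-1,0,0,0.2,0,-1,0,0,0,0,-1,0,0,0,0],
)

```text
clock: 4.75
position: [0.4981, 0.0266, 0.009]
ee_rot: [0.0, 0.015, 1.0, 0.0]
contact_force: [-0.2, -0.6, 4.8]
width: -0.0002
gripper_force: 2.7
```

Contact at reported z ≈ 0.0095, so the true tip is about 40 mm above the reported z. Next I'll press the pad about 8 mm.

send_rows(
  steps=[-1,0,0,0.25,0,-1,0,0,0.25,0,-1,0,0,0.25,0,-1,0,0,0.1,0,-1,0,0,0,0,-1,0,0,0,0],
)

```text
clock: 5.35
position: [0.4981, 0.0266, 0.0011]
ee_rot: [0.001, 0.015, 1.0, -0.0]
contact_force: [-2.6, -0.6, 10.2]
width: -0.0
gripper_force: 5.0
```

send_rows(
  steps=[-1,0,0.25,0,0,-1,0,0.25,0,0,-1,0.07,0.63,0,2.5,-1,0.07,0.63,0,2.5,-1,0.07,0.63,0,2.5,-1,0.07,0.63,0,2.5,-1,0.07,0.63,0,2.5,-1,0,0,0,0],
)

```text
clock: 6.15
position: [0.4996, 0.0623, 0.0012]
ee_rot: [0.002, 0.124, 0.992, -0.001]
contact_force: [0.1, -4.0, 8.3]
width: 0.0
gripper_force: 4.2
```

Run:
```python
from h import *
d=get_image("top"); crop(d,210,85,370,235,4,"pics/t7.png");print(get_state()["contact_force"],get_state()["position"])
```

```text
[-1.40810822 -2.4392257   7.91380097] [0.49956137 0.06227534 0.00119047]
```

View pics/t7.png

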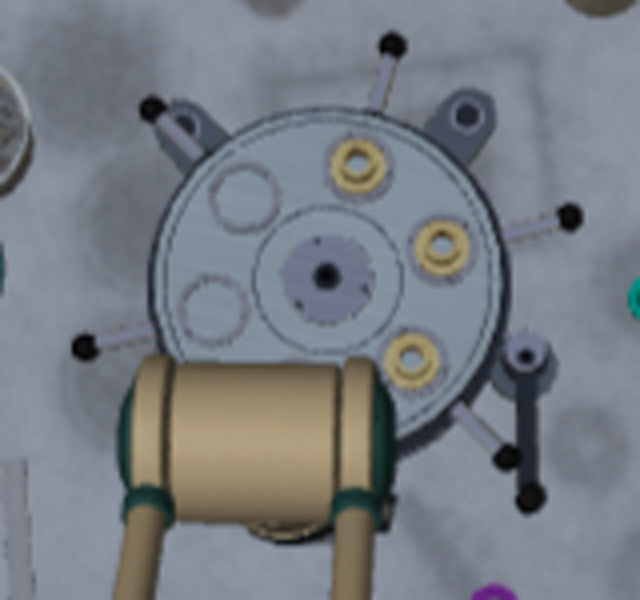

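The dial has turned about 14°, which is past the notch, with the bushes riding along. I'll raise the finger clear of the pad and push on.

send_rows(
  steps=[-1,0,0,-0.7,0,-1,0,0,-0.8,0,-1,0.07,0.63,0,2.5,-1,0.07,0.63,0,2.5,-1,0.07,0.63,0,2.5,-1,0.07,0.63,0,2.5,-1,0.07,0.63,0,2.5,-1,0.07,0.63,0,2.5,-1,0.07,0.63,0,2.5,-1,0.07,0.63,0,2.5,-1,0,0,0,0],
)

```text
clock: 7.3
position: [0.5123, 0.1118, 0.0151]
ee_rot: [-0.0, 0.294, 0.956, -0.0]
contact_force: [0.3, -0.1, 0.3]
width: 0.0003
gripper_force: 0.3
```

```bash
cat > ang.py <<'E'
from h import *
d=get_image("top"); s=get_state(); print(s["position"].round(4),s["contact_force"].round(1))
c=d["color"]; m=(c.max(2)<45).astype(np.uint8); m[:85]=0;m[230:]=0;m[:,:215]=0;m[:,365:]=0
n,l,st,ct=cv2.connectedComponentsWithStats(m); ax=np.array([.6435,.0474]); A=[]
for i in range(1,n):
    p=ray(d,*ct[i],.066)[:2]-ax; r=np.hypot(*p)
    if 15<st[i,4]<45 and abs(r-.166)<.006: A.append((-np.degrees(np.arctan2(p[1],p[0])+.0308))%60)
print("dial deg mod 60",np.round(A,1))
E
python3 ang.py
```

```text
[0.5123 0.1118 0.015 ] [ 0.3 -1.1  0.5]
dial deg mod 60 [32.1 32.2 32.1 32.1 31.9 23.8]
```

send_rows(
  steps=[-1,0.07,0.63,0,2.5,-1,0.07,0.63,0,2.5,-1,0.07,0.63,0,2.5,-1,0.07,0.63,0,2.5,-1,0.07,0.63,0,2.5,-1,0.07,0.63,0,2.5,-1,0.07,0.63,0,2.5,-1,0.07,0.63,0,2.5,-1,0.07,0.63,0,2.5,-1,0,0,0,0],
)

```text
clock: 8.35
position: [0.5465, 0.1565, 0.0146]
ee_rot: [-0.001, 0.475, 0.88, -0.0]
contact_force: [-1.3, -0.6, -0.1]
width: 0.0002
gripper_force: 0.6
```

```bash
python3 ang.py
```

```text
[0.5465 0.1564 0.0147] [-2.3  0.2 -0. ]
dial deg mod 60 [54.5 54.5 54.4 54.4]
```

send_rows(
  steps=[-1,0.03,0.25,0,1,-1,0.03,0.25,0,1,-1,0.03,0.25,0,1,-1,0.03,0.25,0,1,-1,0.03,0.25,0,1,-1,0.015,0.125,0,0.5,-1,0,0,0,0,-1,0,0,0,0],
)

```text
clock: 9.2
position: [0.5596, 0.165, 0.0152]
ee_rot: [0.001, 0.517, 0.856, 0.001]
contact_force: [-1.3, -0.1, -0.4]
width: -0.0002
gripper_force: 0.4
```

```bash
python3 ang.py
```

```text
[0.5596 0.1649 0.0153] [-1.5 -0.3 -0.3]
dial deg mod 60 [0.7 0.5 0.4 0.8]
```

send_rows(
  steps=[-1,0.01,0.1,0,0.4,-1,0.01,0.1,0,0.4,-1,0,0,0,0,-1,0,0,0,0],
)

```text
clock: 9.65
position: [0.5596, 0.1653, 0.0152]
ee_rot: [-0.0, 0.523, 0.852, -0.001]
contact_force: [-3.8, -4.3, 3.3]
width: -0.0001
gripper_force: 2.5
```

```bash
python3 ang.py
```

```text
[0.5597 0.1653 0.0152] [-3.4 -4.1  3.4]
dial deg mod 60 [0.8 0.7 0.5 0.9]
```

The tooth holds the dial against the push, so it is in. I'll back off, lift, and go to the clamp knob.

send_rows(
  steps=[-1,0,-0.5,0,0,-1,0,-0.5,0,0,-1,0,0,-3,0,-1,0,0,-4,0,-1,0,0,-3,0,-1,0,0,0,8.5,-1,0,0,0,8.5,-1,0,0,0,8.5,-1,0,0,0,1.5,-1,0,0,0,0],
)

```text
clock: 10.7
position: [0.5513, 0.1616, 0.115]
ee_rot: [0.0, 0.707, 0.708, 0.001]
contact_force: [-0.0, 1.0, -0.8]
width: -0.0002
gripper_force: 0.0
```

send_rows(
  steps=[-1,-3.65,-0.83,0,0,-1,-3.65,-0.83,0,0,-1,-3.65,-0.83,0,0,-1,-3.65,-0.83,0,0,-1,-3.65,-0.83,0,0,-1,-3.65,-0.83,0,0,-1,0,0,0,0,-1,0,0,0,0],
)

```text
clock: 11.5
position: [0.5012, -0.058, 0.115]
ee_rot: [-0.0, 0.708, 0.706, 0.0]
contact_force: [0.5, 0.7, -0.6]
width: 0.0
gripper_force: 0.0
```

```bash
python3 - <<'E'
from h import *
s=get_state();print(s["position"],s["ee_rot"],s["qpos"].round(2))
a=cv2.imread("pics/side0.png")[:,:,::-1];b=get_image("side")["color"]
for r in range(205,224): print(r,a[r,332].tolist(),b[r,332].tolist())
E
python3 ang.py
```

```text
[ 0.50121095 -0.05801128  0.11499695] [-5.34899769e-05  7.07729733e-01  7.06483122e-01  4.69635116e-04] [-0.25  0.23  1.78  0.    1.14 -0.25]
205 [161, 168, 159] [159, 168, 160]
206 [164, 168, 161] [167, 177, 165]
207 [173, 176, 167] [173, 183, 168]
208 [171, 182, 194] [163, 174, 173]
209 [165, 170, 188] [162, 170, 186]
210 [161, 150, 141] [170, 164, 156]
211 [63, 61, 53] [82, 76, 68]
212 [22, 21, 17] [23, 17, 14]
213 [19, 19, 20] [23, 27, 28]
214 [24, 25, 24] [33, 26, 27]
215 [23, 21, 21] [20, 18, 23]
216 [26, 23, 23] [20, 23, 12]
217 [24, 24, 16] [23, 25, 17]
218 [17, 17, 15] [21, 13, 15]
219 [24, 24, 28] [32, 27, 25]
220 [27, 22, 26] [37, 29, 30]
221 [22, 15, 22] [22, 16, 21]
222 [18, 22, 11] [19, 15, 11]
223 [12, 12, 17] [13, 11, 8]
[ 0.5014 -0.0568  0.115 ] [-0.1  0.1 -0.3]
dial deg mod 60 [0.7 0.6 0.4 0.6]
```

send_rows(
  steps=[-1,0,0,3,0,-1,0,0,3,0,-1,0,0,2,0,-1,0,0,1.7,0,-1,0,0,0,0,-1,-0.3,0,0,0,-1,-0.3,0,0,0,-1,-0.2,0,0,0,-1,0,0,0,0],
)

```text
clock: 12.5
position: [0.5019, -0.066, 0.0189]
ee_rot: [0.001, 0.708, 0.707, 0.001]
contact_force: [0.7, -1.4, -0.6]
width: 0.0002
gripper_force: 0.0
```

send_rows(
  steps=[-1,-0.5,-0.09,0,-3,-1,-0.5,-0.09,0,-3,-1,-0.5,-0.09,0,-3,-1,-0.5,-0.09,0,-3,-1,-0.5,-0.09,0,-3,-1,-0.5,-0.09,0,-3,-1,-0.5,-0.09,0,-3,-1,-0.5,-0.09,0,-3,-1,0,0,0,0],
)

```text
clock: 13.4
position: [0.5016, -0.1065, 0.0184]
ee_rot: [0.0, 0.545, 0.838, 0.0]
contact_force: [0.5, 0.5, 0.9]
width: 0.0001
gripper_force: 0.0
```

```bash
cat > knob.py <<'E'
from h import *
d=get_image("side"); s=get_state(); print(s["position"].round(4),s["contact_force"].round(1))
d=get_image("top"); c=d["color"]; m=(c.max(2)<45).astype(np.uint8); m[:165]=0;m[225:]=0;m[:,:325]=0;m[:,400:]=0
n,l,st,ct=cv2.connectedComponentsWithStats(m); pv=np.array([.596,-.0863])
for i in range(1,n):
    k=ray(d,*ct[i],.072)[:2]-pv
    if st[i,4]>12: print(st[i].tolist(),ct[i].round(1),"r",np.hypot(*k).round(3),"clamp",(np.arctan2(-k[1],-k[0])+.031).round(3))
E
python3 knob.py
```

```text
[ 0.5014 -0.1063  0.0184] [-0.1 -0.5 -0.7]
[330, 169, 9, 10, 22] [333.8 173.5] r 0.022 clamp -1.422
[328, 185, 3, 12, 15] [328.7 190.6] r 0.059 clamp -0.601
[388, 194, 11, 26, 35] [394.1 206.5] r 0.162 clamp 1.022
[339, 207, 24, 16, 63] [350.5 216.9] r 0.119 clamp 0.217
```

send_rows(
  steps=[-1,-0.5,-0.09,0,-3,-1,-0.5,-0.09,0,-3,-1,-0.5,-0.09,0,-3,-1,-0.5,-0.09,0,-3,-1,-0.5,-0.09,0,-3,-1,-0.5,-0.09,0,-3,-1,-0.5,-0.09,0,-3],
)

```text
clock: 14.2
position: [0.5138, -0.1367, 0.0181]
ee_rot: [-0.002, 0.383, 0.924, 0.001]
contact_force: [-1.2, 5.6, 3.0]
width: -0.0001
gripper_force: 2.3
```

```bash
python3 knob.py
python3 - <<'E'
from h import *
d=get_image("side"); crop(d,265,150,365,225,7,"pics/s8.png");p=get_state()["position"]+[0,0,.04];print((proj(d,p)-[265,150])*7)
E
```

```text
[ 0.5145 -0.1376  0.0181] [-0.6  4.4  1.4]
[342, 173, 7, 19, 46] [345.2 183.5] r 0.03 clamp 0.316
[352, 199, 29, 22, 111] [365.9 211.2] r 0.119 clamp 0.58
[379, 210, 6, 6, 13] [382.  212.7] r 0.148 clamp 0.811
[464.3252392  274.56995778]
```

View pics/s8.png

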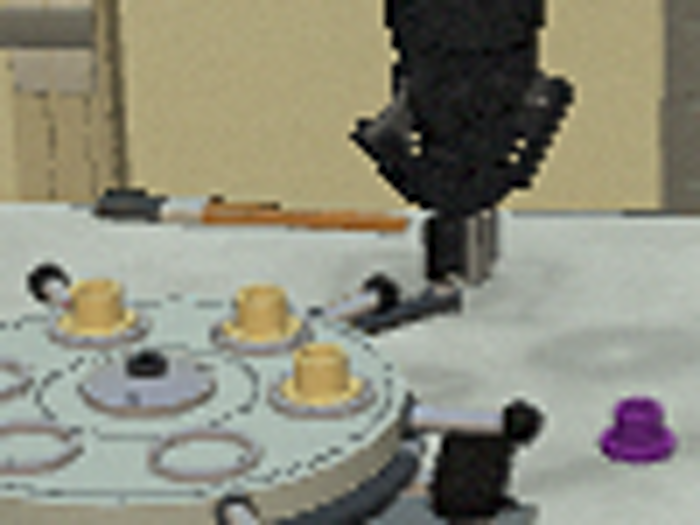

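The view shows the next bush at the front, at crop (320,375), and the lever swinging away ahead of the finger, with its end near (450,298). I'll continue to the stop.

send_rows(
  steps=[-1,-0.5,-0.09,0,-3,-1,-0.5,-0.09,0,-3,-1,-0.5,-0.09,0,-3,-1,-0.5,-0.09,0,-3,-1,-0.5,-0.09,0,-3,-1,-0.5,-0.09,0,-3,-1,-0.5,-0.09,0,-3,-1,0,0,0,0],
)

```text
clock: 15.15
position: [0.5374, -0.1625, 0.0176]
ee_rot: [-0.002, 0.209, 0.978, 0.001]
contact_force: [-2.6, 4.9, 2.4]
width: 0.0002
gripper_force: 2.1
```

send_rows(
  steps=[-1,-0.25,-0.05,0,-1.5,-1,-0.25,-0.05,0,-1.5,-1,0,0,0,0],
)

```text
clock: 15.45
position: [0.5426, -0.1662, 0.0176]
ee_rot: [-0.001, 0.183, 0.983, 0.0]
contact_force: [-1.6, 3.3, -0.0]
width: -0.0001
gripper_force: 1.3
```

send_rows(
  steps=[-1,-0.25,-0.05,0,-1.5,-1,-0.25,-0.05,0,-1.5,-1,0,0,0,0],
)

```text
clock: 15.75
position: [0.5422, -0.1667, 0.0174]
ee_rot: [-0.006, 0.157, 0.988, 0.002]
contact_force: [-9.9, 7.1, 7.7]
width: 0.0002
gripper_force: 6.1
```

send_rows(
  steps=[-1,-0.2,0,0,0,-1,-0.1,0,0,0,-1,0,0,0,0],
)

```text
clock: 16.05
position: [0.542, -0.1667, 0.0174]
ee_rot: [-0.009, 0.157, 0.988, 0.002]
contact_force: [-15.9, 8.3, 12.5]
width: 0.0001
gripper_force: 8.8
```

At the stop: the force rises and the finger no longer moves. I'll back off, lift clear and verify.

send_rows(
  steps=[-1,0.6,0,0,0,-1,0.8,0,0,0,-1,0.8,0,0,0,-1,0,0,-4,0,-1,0,0,-4,0,-1,0,0,-4,0,-1,4,-1,0,0,-1,4,-1,0,0,-1,4,-1,0,0,-1,4,-1,0,0,-1,0,0,0,0],
)

```text
clock: 17.15
position: [0.3599, -0.1507, 0.1376]
ee_rot: [-0.002, 0.158, 0.987, -0.0]
contact_force: [1.3, 0.3, -0.2]
width: 0.0
gripper_force: 0.0
```

```bash
python3 knob.py; python3 ang.py
python3 - <<'E'
from h import *
h=lambda c:cv2.cvtColor(c,cv2.COLOR_RGB2HSV)
d=get_image("side");H=h(d["color"]);m=((H[...,0]>10)&(H[...,0]<28)&(H[...,1]>70)&(H[...,2]>120)).astype(np.uint8);m[:175]=0;m[290:]=0
n,l,s,ct=cv2.connectedComponentsWithStats(m)
for i in range(1,n):
    if 20<s[i,4]<400: print(ct[i].round(1))
for n,r in(("front",.078),): print("front exp",proj(d,(.6435-.078,.0474+.0024,.085)).round(1),"knob exp",proj(d,(.596-.095*np.cos(1.219),-.0863-.095*np.sin(1.219),.07)))
k=(d["color"].max(2)<45).astype(np.uint8);k[:172]=0;k[205:]=0;k[:,:280]=0;k[:,345:]=0
n,l,s,ct=cv2.connectedComponentsWithStats(k);print([(s[i].tolist(),ct[i].round(1).tolist()) for i in range(1,n) if s[i,4]>8])
E
```

```text
[ 0.3635 -0.1521  0.1383] [0.5 0.6 0.7]
[370, 182, 9, 8, 48] [374.5 185.5] r 0.092 clamp 1.222
[342, 186, 6, 6, 30] [344.6 188.6] r 0.043 clamp 0.193
[ 0.3666 -0.1532  0.1387] [-0.3 -0.8 -0. ]
dial deg mod 60 [0.8 0.7 0.4 0.7 0.5]
[162.3 180.5]
[193.3 192. ]
[265.8 176.5]
[321.3 177.4]
[391.2 177.2]
[433.2 176.9]
[443.3 181.2]
[522.5 179.2]
[370.1 183.2]
[278.2 193.8]
[301.9 194.7]
[310.2 203.4]
[175.4 214.5]
[191.7 231.8]
[159.  269.2]
[311.6 274.5]
front exp [310.  203.1] knob exp [318.5358617  181.97578494]
[([317, 178, 5, 10, 42], [318.8, 182.8]), ([317, 190, 5, 5, 13], [319.5, 191.3])]
```

```bash
python3 -c "
from rig import *
s=get_state();print(s['clock'],abs(s['qd']).max());print(sign_off())"
```

```text
17.35 0.017687783036417118
the job is handed in; nothing more can be done
None
```

The job is handed in at about 17 s on the clock: the dial is one station clockwise with the plunger up in its notch and the next bush at the front, the clamp lever is at its stop (measured about 1.22 rad of 1.25, no further movement under about 20 N of push), and the arm is clear of everything.

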